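# Put the T-slot pillars back on their board in order of height

## Task

Put all four support pillars back on the wooden storage board, one standing upright and centred on each mark, in order of height with the shortest next to the board's red end. One of them is still in the T-slot: slide it out through the open end before you lift it. Do not knock any pillar over, and leave the can, the screwdriver and the spanner where they are.

Things in the scene. Friction and masses are not known exactly. Their poses are not given: they have to be found in the camera images.
- pillar_purple_mid (a point): Steel support pillar with a purple top, the shortest: 64 mm tall overall. Upright round post 20 mm in diameter (its top 14 mm is purple, same diameter) on a round foot 42 mm in diameter and 5 mm thick. About 200 g. This point is on its axis, half-way up (32 mm above its underside); z points up along the post.
- pillar_yellow_mid (a point): Steel support pillar with a yellow top, the second shortest: 80 mm tall overall. Upright round post 20 mm in diameter (its top 14 mm is yellow, same diameter) on a round foot 42 mm in diameter and 5 mm thick. About 239 g. This point is on its axis, half-way up (40 mm above its underside); z points up along the post.
- pillar_green_mid (a point): Steel support pillar with a green top, the second tallest: 96 mm tall overall. Upright round post 20 mm in diameter (its top 14 mm is green, same diameter) on a round foot 42 mm in diameter and 5 mm thick. About 279 g. This point is on its axis, half-way up (48 mm above its underside); z points up along the post.
- pillar_blue_mid (a point): Steel support pillar with a blue top, the tallest: 112 mm tall overall. Upright round post 20 mm in diameter (its top 14 mm is blue, same diameter) on a round foot 42 mm in diameter and 5 mm thick. About 318 g. This point is on its axis, half-way up (56 mm above its underside); z points up along the post.
- board: Fixed wooden storage board, 276 x 70 mm, top 15 mm above the bench, one end painted red. Four flat printed marks (grey, black rim, 50 mm across; no recess) lie in a row along its x axis at x = -99, -33, +33, +99 mm, y = 0. The red end is the -x end, beside the mark at -99. Origin at bench height under the middle of the row; z up.
- track: Fixed steel T-slot along x, 150 x 66 mm, 11 high; inside 46 wide, 7 high, floor = bench; mouth 25. Open at x = +75, dark bar closes the -x end. One pillar (any of the four) stands in it, foot under the lips: it slides freely, lifts out only when its axis is past x = +96. The other three stand on the bench. Origin at bench height, mid slot; z up. All mm.
- can_mid (a point): Bystander: loose upright can, 60 mm in diameter, 110 mm tall; the point is its centre, half-way up. Leave it alone.
- screwdriver: Bystander: loose screwdriver with black handle, 160 mm long along its x axis, lying on the bench; origin under its middle. Leave it alone.
- spanner: Bystander: loose steel spanner, 130 mm long along its x axis, lying flat; origin under its middle. Leave it alone.
There are look-alikes about, which are no part of the job. What is shaped like the part that bears pillar_purple_mid but orange is not meant.

How it is judged:
By the outcome, as a careful person would: the job done as asked, in the order asked, and still so for the second after the job is handed in, with the robot touching nothing.
It also fails if it takes over 128 s, if anything falls off the work surface, if the arm or the gripper's body presses on something with over 40 N, if the wrist force passes 120 N, or if a joint passes its speed limit or range.

## Robot

A 6-joint arm with a two-finger parallel gripper is mounted at the origin on the work surface. World frame = base frame: x ahead of the robot, y to its left, z up, the work surface at z = 0. Lengths are in m, angles in degrees, forces in N, time in s.
With the tool pointing down it reaches from about 0.4 to 0.825 m from the base axis. Payload 7 kg.
Tool frame: the origin (TCP) lies midway between the tips of the shut fingers; the grasp point (between the pads) lies 19 mm behind it; z points along the fingers, x is the direction in which the jaws open and shut, and the axes are right-handed (so a half turn about z gives the same grasp; the last joint's range is limited). The gripper opens to 88 mm and grips with 3 to 60 N. Pads are 19 mm wide; open, the fingers measure 130 mm over their backs; the gripper's body (78 mm by 193 mm) begins 47 mm behind the grasp point.
Start: joints at [84.116, 20.546, 0.682, 0, -70.136, -16.507], TCP at [0.257, 0.624, 0.227] pointing down, gripper open.
Joint ranges: [-176.03, 176.03], [-82.01, 121.73], [-58.28, 71.71], [-173.87, 95.51], [-174.79, -0.11], [-173.66, 173.66]. Speed limits (degrees/s): [136.94, 136.94, 172.46, 180, 180, 180].

## Interface

Orientations are given as [roll, pitch, yaw] about the fixed x, y, z axes, in that order (R = Rz(yaw) Ry(pitch) Rx(roll)).
In Python, from plant import * gives the robot as it stands. The module is installed in compiled form; this text tells all that it offers.
- The arm moves only by the shell command python3 -m pendant 'ROWS' [OPENING]. ROWS is JSON, a list that holds one entry, the list of rows, each a list of 6 numbers: the shift along the world's x, y, z in mm, then the turn, a rotation vector about the world's x, y, z in degrees. A call has 1 to 10 rows; each row is the pose to reach, as a shift and turn from the pose commanded when the call began; what a row does not reach only later rows make up. A row lasts 1/8 s, in which the tool goes at most 62.5 mm and 10.7 degrees, less where a joint would pass 70% of its speed; a pose out of reach is approached as far as the arm can. A call with a gripper value outside its range is refused whole. OPENING is the closure, from -1 (fully open) to 1 (shut), set as the call begins (- or left out, the last holds). The fingers move at their own pace and stop on an object; the grip force is fixed at half the most. Time passes only in rows, so rows that repeat a pose let the fingers close. It gives the time, the measured TCP pose, the force and the opening at its end, in the units of the state.
- get_obs(): the state, without advancing time (a new reading comes with each control period).
- snapshot(name): name is "side" or "top"; returns a dict with "pixels" (384x512x3 uint8, red, green, blue), "depth" (384x512 float32, m along the optical axis (not along the pixel's ray), 0 where there is no reading), "fx", "fy", "cx", "cy" (pixels), "dist" ([k1, k2, p1, p2, k3] as OpenCV has them; the pictures are not rectified), "pose" (4x4, takes a point from camera to world coordinates). Camera axes: x right, y down, z forward; pixel columns grow to the right and rows downward; lengths in m; the calibration is good to about 2 mm. A picture is of the moment at which its call begins.
- close_job(): hands the job in, once; it reports no verdict.
The state is a dict: "clock": time; "joint_pos": joint angles; "qvel": joint speeds; "tau": joint torques, N m; "tool_pos": TCP position; "orientation": TCP orientation; "force": force on the tool from outside, world axes, zero at the start; "moment": the same for the moment, N m; "opening": finger opening in m.
Only numpy, scipy, OpenCV 4.12 (cv2) and the standard library are available. Lean on these libraries where they do the work, as an engineer would, in place of code of your own. Each camera call takes 0.05 s, during which the arm holds its last target. There are 200 camera calls.

## Working session

There is one attempt and no reset: what is moved stays moved. The work goes in short steps, Python scripts to look and compute and a shell command to move; the robot and the scene stay as the last step left them, time stands still between calls to the robot, and variables do not carry over. Pictures are saved under pics/ and viewed, about 12 in all and at most 16, crops included, and the job is handed in when it is done.

```bash
mkdir -p pics
cat > h.py <<'E'
from plant import *
import numpy as np, cv2
def snap(n,fn=None):
    s=snapshot(n); s['K']=np.array([[s['fx'],0,s['cx']],[0,s['fy'],s['cy']],[0,0,1]]); s['D']=np.array(s['dist'],float); s['pose']=np.array(s['pose'])
    if fn: cv2.imwrite('pics/'+fn,cv2.resize(s['pixels'][:,:,::-1],(800,600),interpolation=cv2.INTER_CUBIC))
    return s
def ray(s,u,v):
    p=cv2.undistortPoints(np.array([[[u,v]]],float),s['K'],s['D'])[0,0]; return np.array([p[0],p[1],1.])
def atz(s,u,v,z):
    d=s['pose'][:3,:3]@ray(s,u,v); o=s['pose'][:3,3]; return o+d*(z-o[2])/d[2]
def dep(s,u,v):
    r=ray(s,u,v)*s['depth'][int(round(v)),int(round(u))]; return (s['pose']@np.append(r,1))[:3]
E
python3 - <<'E'
from h import *
import pickle
for n in('top','side'):
    s=snap(n,n+'0.png'); pickle.dump(s,open(n+'0.pkl','wb')); print(n,s['pose'].round(3).tolist(),s['fx'],s['dist'])
print(get_obs())
E
```

```text
top [[-0.002, -0.993, 0.117, 0.476], [-1.0, 0.003, 0.012, -0.0], [-0.013, -0.117, -0.993, 1.096], [0.0, 0.0, 0.0, 1.0]] 403.03636377835176 [-0.08362086  0.          0.          0.          0.        ]
side [[0.774, -0.333, 0.538, 0.193], [-0.633, -0.403, 0.661, -0.51], [-0.004, -0.852, -0.523, 0.469], [0.0, 0.0, 0.0, 1.0]] 356.251959158997 [-0.08745723  0.          0.          0.          0.        ]
{'clock': 0.1, 'joint_pos': array([ 8.41154225e+01,  2.05867296e+01,  6.39026788e-01, -1.72968019e-02,
       -7.01350651e+01, -1.65070419e+01]), 'qvel': array([-3.06039776e-05, -6.12180497e-02,  1.14341104e-01,  1.80620655e-01,
        2.72627536e-02, -7.46630815e-02]), 'tau': array([-1.50551237e-03, -5.84165347e+01,  2.93751669e+01,  7.01561987e+00,
        1.01766887e-02, -3.95535449e-05]), 'tool_pos': array([0.25699122, 0.62369632, 0.22572457]), 'orientation': array([-1.79992072e+02, -8.39772082e-02, -1.12397515e+02]), 'force': array([-0.74510996, -0.57215067, -0.40879723]), 'moment': array([-0.02201597, -0.0223916 ,  0.03976961]), 'opening': 0.08730963002761169}
```

View pics/top0.png

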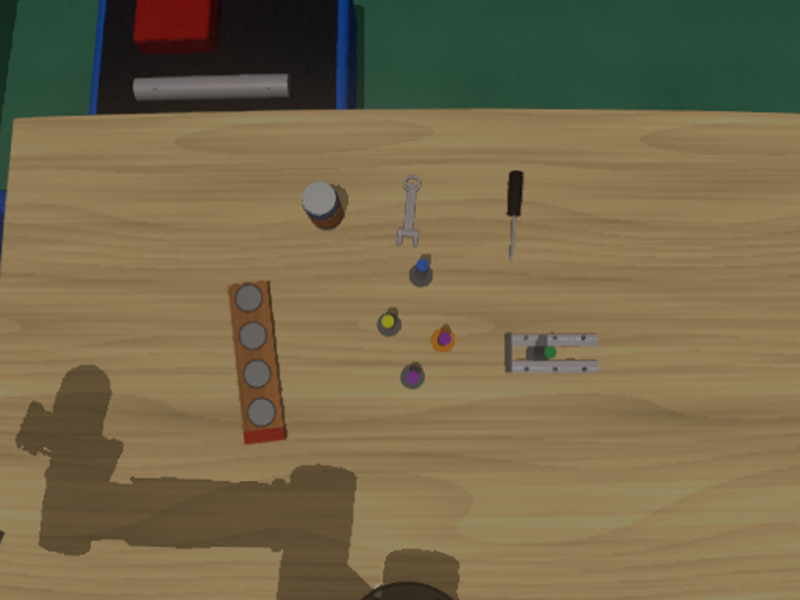

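View pics/side0.png

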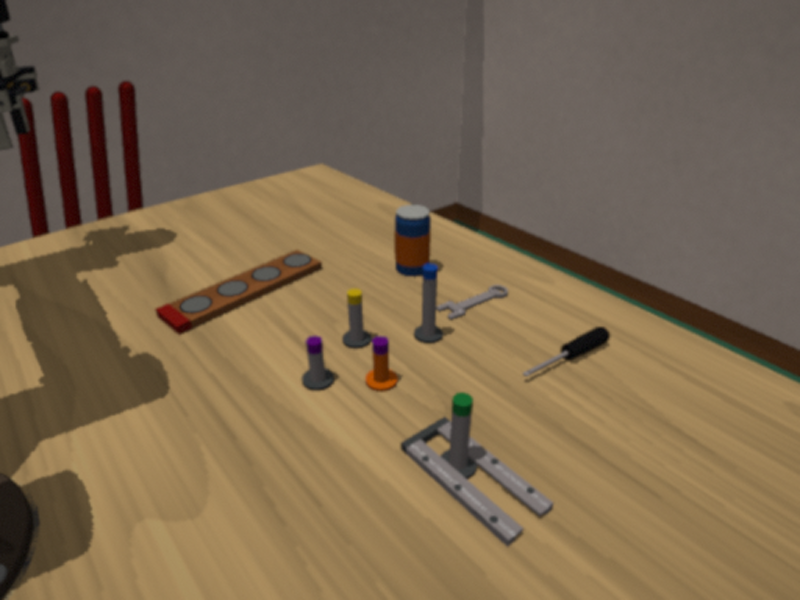

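The top view shows the board at left with its red end nearest the robot (264,436) and its marks at (248,298), (252,336), (257,374) and (261,412). Yellow is at (388,322), blue (422,268), purple on a grey foot (412,377), the orange decoy (443,340). Green is in the track (550,352), whose dark bar is at the left (508,352) and whose open end is at the right (-y).

```bash
cat > m.py <<'E'
from h import *
H=dict(purple=.064,yellow=.080,green=.096,blue=.112)
R=dict(purple=(135,165),yellow=(22,36),green=(50,85),blue=(100,128))
def tops(s,zoff=.007):
    hsv=cv2.cvtColor(s['pixels'],cv2.COLOR_RGB2HSV); out={}
    for c,(a,b) in R.items():
        m=((hsv[...,0]>=a)&(hsv[...,0]<=b)&(hsv[...,1]>130)&(hsv[...,2]>70)).astype('uint8')
        n,l,st,ce=cv2.connectedComponentsWithStats(m)
        for i in range(1,n):
            if 12<st[i,4]<200: out.setdefault(c,[]).append((ce[i].round(1).tolist(),int(st[i,4]),(1000*atz(s,*ce[i],H[c]-zoff)).round(0)[:2].tolist()))
    return out
E
python3 - <<'E'
from m import *
import pickle
S={n:pickle.load(open(n+'0.pkl','rb')) for n in('top','side')}
for n in S:
    print(n)
    for c,v in tops(S[n],.003 if n=='top' else .007).items(): print(c,v)
def P(n,pts,z):
    return np.array([1000*atz(S[n],u*.64,v*.64,z)[:2] for u,v in pts]).round(0).tolist()
print('marks top',P('top',[(261,412),(257,374),(252.5,336),(248.5,298)],.015))
print('marks side',P('side',[(196,304),(233,288.5),(267,273.5),(297,261)],.015))
print('feet top',P('top',[(412.5,378),(389,325),(421,275)],.005))
print('feet side p,y,b',P('side',[(318,379),(356,339.5),(428.5,334)],.005))
print('track top',P('top',[(507,333),(507,371.5),(598,334),(599,373)],.011))
print('track side',P('side',[(403,446),(445,421),(511,542),(551,508)],.011))
for n,b in(('top',(210,230,620,430)),('side',(290,240,570,560))):
    im=S[n]['pixels'][:,:,::-1]; x0,y0,x1,y1=[int(v*.64) for v in b]
    c=im[y0:y1,x0:x1]; f=min(800/c.shape[1],600/c.shape[0]); print(n,x0,y0,f)
    cv2.imwrite(f'pics/{n}c.png',cv2.resize(c,None,fx=f,fy=f,interpolation=cv2.INTER_CUBIC))
E
```

```text
top
purple [([284.1, 216.2], 44, [527.0, -63.0]), ([263.8, 241.0], 41, [464.0, -11.0])]
yellow [([247.8, 205.2], 58, [555.0, 29.0])]
green [([351.6, 225.1], 38, [503.0, -229.0])]
blue [([1.0, 129.2], 46, [753.0, 679.0]), ([270.0, 169.5], 44, [641.0, -27.0])]
side
purple [([200.5, 218.0], 38, [467.0, -2.0]), ([242.7, 218.3], 48, [530.0, -55.0])]
yellow [([226.5, 189.0], 88, [555.0, 33.0])]
green [([295.7, 255.7], 76, [507.0, -223.0])]
blue [([259.9, 141.7], 26, [723.0, 122.0]), ([274.6, 171.3], 44, [647.0, -17.0])]
marks top [[403.0, 247.0], [468.0, 255.0], [533.0, 264.0], [600.0, 273.0]]
marks side [[404.0, 248.0], [469.0, 255.0], [536.0, 264.0], [598.0, 271.0]]
feet top [[461.0, -12.0], [553.0, 28.0], [640.0, -28.0]]
feet side p,y,b [[461.0, -14.0], [550.0, 26.0], [638.0, -30.0]]
track top [[538.0, -175.0], [472.0, -174.0], [535.0, -334.0], [468.0, -333.0]]
track side [[469.0, -177.0], [531.0, -178.0], [469.0, -334.0], [528.0, -334.0]]
top 134 147 3.053435114503817
side 185 153 2.926829268292683
```

View pics/topc.png

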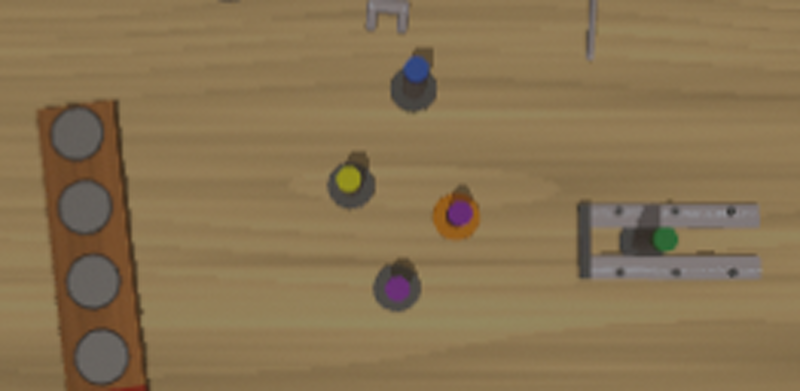

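```bash
python3 -m pendant '[[[15,-45,0,0,0,0],[35,-105,0,0,0,0],[55,-165,0,0,0,0],[75,-225,0,0,0,0],[95,-285,0,0,0,0],[115,-345,0,0,0,0],[135,-405,0,0,0,0],[155,-465,0,0,0,0],[175,-525,0,0,0,0],[190,-580,0,0,0,0]]]' -0.1; python3 -m pendant '[[[16,-56,-30,0,0,0],[16,-56,-70,0,0,0],[16,-56,-100,0,0,0],[16,-56,-100,0,0,0],[16,-56,-100,0,0,0]]]'; python3 -c "
from h import *
s=snap('side','s1.png');print(get_obs()['joint_pos'],get_obs()['opening'])"
```

```text
clock: 1.35
tool_pos: [0.4472, 0.0426, 0.2267]
orientation: [-180.0, 0.0, -112.4]
force: [1.2, 0.7, 0.1]
opening: 0.0482
clock: 1.98
tool_pos: [0.4637, -0.0112, 0.1276]
orientation: [-179.9, 0.0, -112.3]
force: [-0.8, -0.6, 0.0]
opening: 0.048
[ 2.30765144e+01  5.83290216e+00 -3.31077125e+01  3.06389140e-02
 -5.09454865e+01  4.45659343e+01] 0.048071218860538466
```

View pics/s1.png

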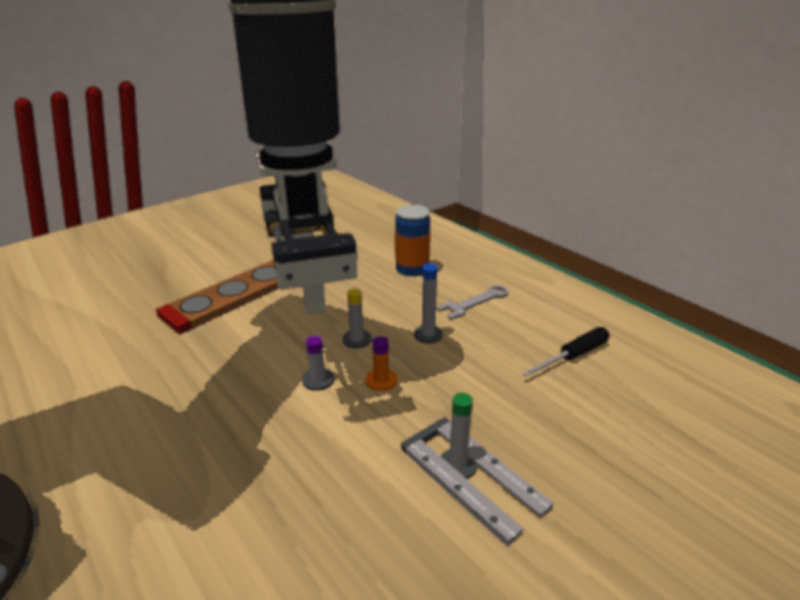

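The gripper (tips at 315,310) is straight above the purple pillar (315,345), so I'll go down and grip.

```bash
python3 -m pendant '[[[0,0,-30,0,0,0],[0,0,-60,0,0,0],[0,0,-85,0,0,0],[0,0,-102,0,0,0],[0,0,-102,0,0,0]]]'; python3 -m pendant '[[[0,0,0,0,0,0],[0,0,0,0,0,0],[0,0,0,0,0,0],[0,0,0,0,0,0],[0,0,0,0,0,0],[0,0,0,0,0,0]]]' 1; python3 -m pendant '[[[0,0,10,0,0,0],[0,0,40,0,0,0],[0,0,80,0,0,0],[0,0,100,0,0,0],[0,0,100,0,0,0]]]'; python3 -c "
from m import *
for n in('top','side'):
  s=snap(n,n+'2.png')
  H['purple']=.164
  print(tops(s).get('purple'))"
```

```text
clock: 2.65
tool_pos: [0.4632, -0.0111, 0.0248]
orientation: [180.0, -0.0, -112.3]
force: [0.1, 0.2, 1.2]
opening: 0.048
clock: 3.4
tool_pos: [0.4635, -0.0113, 0.0251]
orientation: [-180.0, 0.0, -112.4]
force: [-0.9, 2.7, 7.0]
opening: 0.0193
clock: 4.03
tool_pos: [0.4637, -0.0112, 0.1262]
orientation: [-179.9, 0.1, -112.4]
force: [0.3, -0.2, -1.1]
opening: 0.0193
None
None
```

View pics/side2.png

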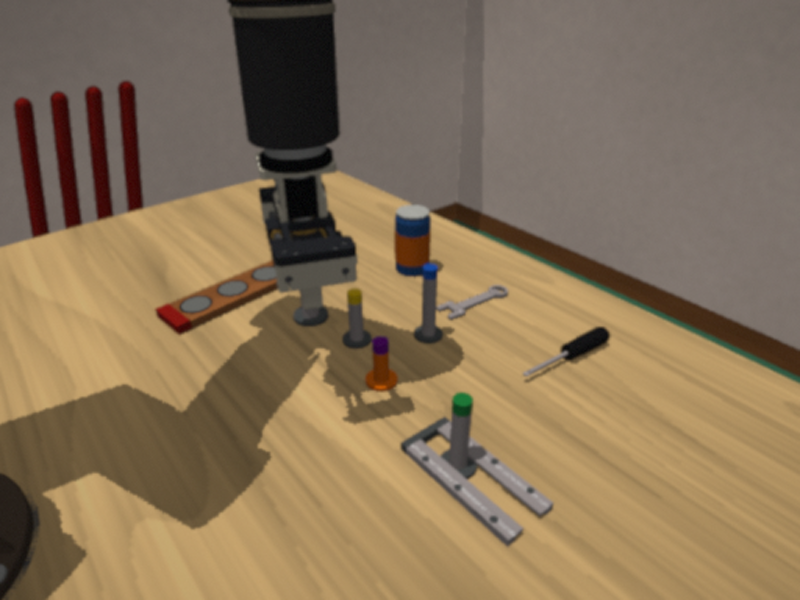

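The purple pillar is held upright, foot at (311,316). I'll check its lateral offset in the jaws, then carry it to mark 1.

```bash
python3 -c "
from h import *
import pickle
s=pickle.load(open('side0.pkl','rb'))
for v in (315,316,317): print(1000*atz(s,310.7*.64,v*.64,.1035))
"; python3 -m pendant '[[[-10,40,0,0,0,0],[-20,85,0,0,0,0],[-30,130,0,0,0,0],[-41,175,0,0,0,0],[-52,220,0,0,0,0],[-60,250,0,0,0,0],[-61,258,-20,0,0,0],[-61,258,-50,0,0,0],[-61,258,-70,0,0,0],[-61,258,-70,0,0,0]]]'
```

```text
[461.07717505 -12.62828491 103.5       ]
[459.93242074 -14.4912479  103.5       ]
[458.79392969 -16.343904   103.5       ]
clock: 5.38
tool_pos: [0.4006, 0.2448, 0.0522]
orientation: [179.9, -0.3, -112.4]
force: [-0.2, 0.3, -2.1]
opening: 0.0195
```

```bash
python3 -m pendant '[[[3,3,-8,0,0,0],[3,3,-8,0,0,0]]]'
cat >> h.py <<'E'
def crop(s,fn,b):
    im=s['pixels'][:,:,::-1]; x0,y0,x1,y1=b; c=im[y0:y1,x0:x1]; f=min(800/c.shape[1],600/c.shape[0])
    cv2.imwrite('pics/'+fn,cv2.resize(c,None,fx=f,fy=f,interpolation=cv2.INTER_CUBIC)); print('crop',x0,y0,f)
E
python3 -c "
from h import *
s=snap('side'); crop(s,'s3.png',(90,140,220,230))
"
```

```text
clock: 5.62
tool_pos: [0.4053, 0.2498, 0.0465]
orientation: [-180.0, -0.0, -112.4]
force: [0.1, 0.6, -3.2]
opening: 0.0195
crop 90 140 6.153846153846154
```

View pics/s3.png

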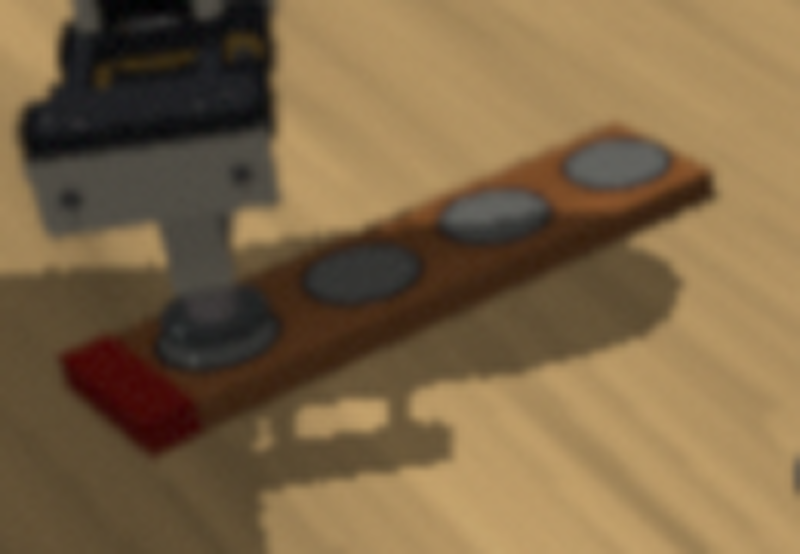

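Foot (about 215,320 in the crop) sits over mark 1 (about 217,336) with 6 mm still to go, so it's centred to about 1 mm. Lower and release.

```bash
python3 -m pendant '[[[0,0,-3,0,0,0],[0,0,-6,0,0,0],[0,0,-6,0,0,0]]]'; python3 -m pendant '[[[0,0,0,0,0,0],[0,0,0,0,0,0],[0,0,0,0,0,0],[0,0,0,0,0,0]]]' -0.1;  python3 -m pendant '[[[0,0,25,0,0,0],[0,0,60,0,0,0],[0,0,100,0,0,0],[20,-40,110,0,0,0],[45,-90,110,0,0,0],[70,-135,110,0,0,0],[95,-180,110,0,0,0],[120,-210,110,0,0,0],[151,-220,110,0,0,0],[151,-220,110,0,0,0]]]'; python3 -c "
from h import *
s=snap('side'); crop(s,'s4.png',(90,140,280,270))
"
```

```text
clock: 6.05
tool_pos: [0.4049, 0.2494, 0.0404]
orientation: [180.0, -0.0, -112.4]
force: [0.3, -0.0, -2.0]
opening: 0.0193
clock: 6.55
tool_pos: [0.4051, 0.2496, 0.0406]
orientation: [-180.0, 0.0, -112.4]
force: [0.8, 0.1, 0.1]
opening: 0.0472
clock: 7.8
tool_pos: [0.5574, 0.0285, 0.15]
orientation: [180.0, -0.0, -112.5]
force: [-0.9, -0.2, -0.5]
opening: 0.0484
crop 90 140 4.2105263157894735
```

View pics/s4.png

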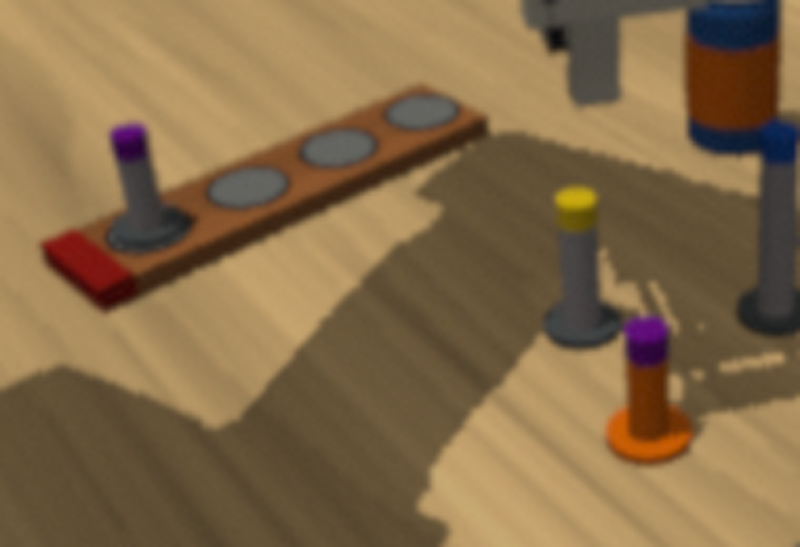

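Purple stands on mark 1. The gripper is over yellow, and its tip (595,90) is in line with yellow's top (577,205) further down.

```bash
python3 -m pendant '[[[-2,0,-30,0,0,0],[-2,0,-60,0,0,0],[-2,0,-85,0,0,0],[-2,0,-100,0,0,0],[-2,0,-100,0,0,0]]]'; python3 -m pendant '[[[0,0,0,0,0,0],[0,0,0,0,0,0],[0,0,0,0,0,0],[0,0,0,0,0,0],[0,0,0,0,0,0]]]' 1; python3 -m pendant '[[[0,0,10,0,0,0],[0,0,40,0,0,0],[0,0,70,0,0,0],[0,0,70,0,0,0],[0,0,70,0,0,0]]]'; python3 -c "
from h import *
s=snap('side'); crop(s,'s5.png',(90,120,280,250))
"
```

```text
clock: 8.48
tool_pos: [0.5531, 0.0297, 0.0499]
orientation: [179.9, -0.1, -112.4]
force: [-0.0, -0.2, 0.9]
opening: 0.048
clock: 9.1
tool_pos: [0.5544, 0.0297, 0.051]
orientation: [-180.0, 0.0, -112.4]
force: [-0.5, 0.7, 3.6]
opening: 0.0193
clock: 9.72
tool_pos: [0.5533, 0.0294, 0.1201]
orientation: [179.9, -0.0, -112.4]
force: [0.1, 0.1, -2.4]
opening: 0.0189
crop 90 120 4.2105263157894735
```

View pics/s5.png

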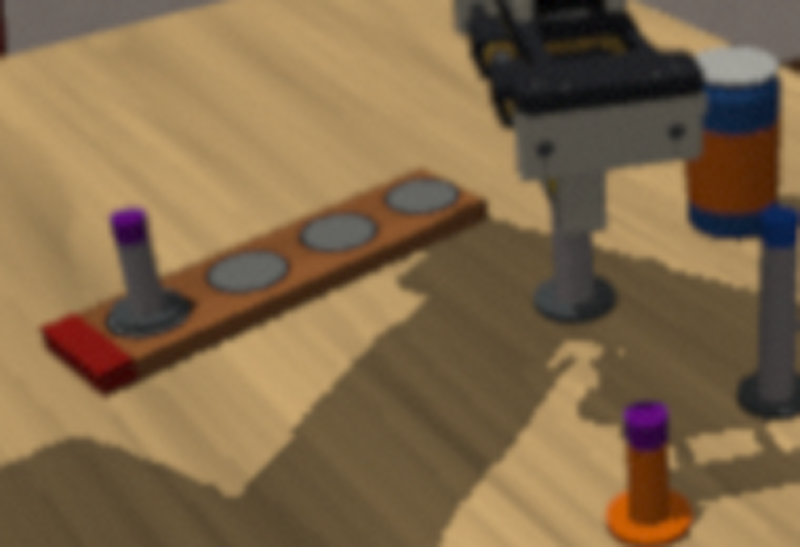

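Yellow is held (foot at 575,297 in the crop).

```bash
python3 -c "
from h import *
import pickle
s=pickle.load(open('side0.pkl','rb'))
print(1000*atz(s,90+575/4.21,120+297/4.21,.0725))
"; python3 -m pendant '[[[-12,35,0,0,0,0],[-25,80,0,0,0,0],[-40,125,0,0,0,0],[-55,170,0,0,0,0],[-70,210,0,0,0,0],[-82,228,-10,0,0,0],[-82,228,-30,0,0,0],[-82,228,-45,0,0,0],[-82,228,-49,0,0,0],[-82,228,-49,0,0,0]]]'; python3 -c "
from h import *
s=snap('side'); crop(s,'s6.png',(90,130,220,220))
"
```

```text
[551.99611855  28.51404361  72.5       ]
clock: 11.02
tool_pos: [0.4722, 0.2571, 0.0713]
orientation: [180.0, -0.0, -112.4]
force: [0.9, -0.2, -2.0]
opening: 0.0194
crop 90 130 6.153846153846154
```

View pics/s6.png

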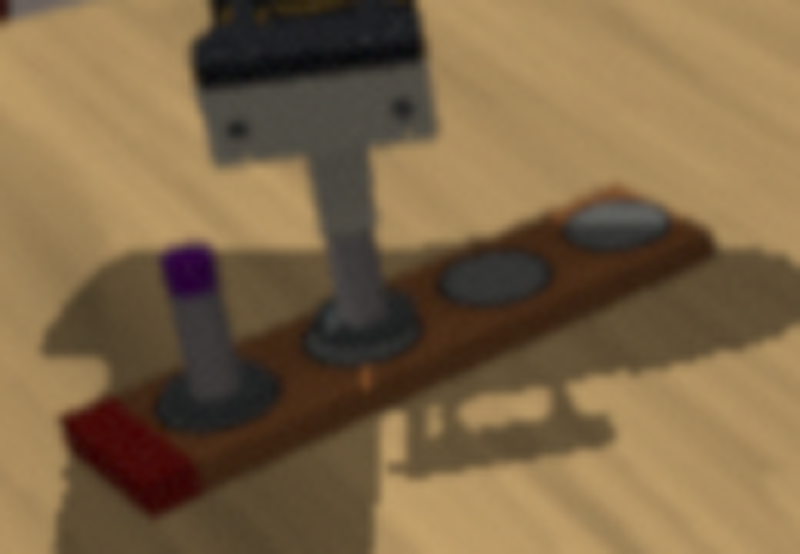

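Yellow's foot (about 361) is centred over mark 2 (about 362). Lower and release, then move above green in the slot, turning the jaws 21° to lie along it.

```bash
python3 -m pendant '[[[0,0,-3,0,0,0],[0,0,-6,0,0,0],[0,0,-6,0,0,0]]]'; python3 -m pendant '[[[0,0,0,0,0,0],[0,0,0,0,0,0],[0,0,0,0,0,0],[0,0,0,0,0,0]]]' -0.1;  python3 -m pendant '[[[0,0,25,0,0,0],[0,0,70,0,0,0],[0,0,120,0,0,0],[0,-40,140,0,0,0],[0,-95,140,0,0,0],[5,-150,140,0,0,0],[10,-205,140,0,0,0],[15,-260,140,0,0,0],[20,-315,140,0,0,0],[25,-370,140,0,0,0]]]'; python3 -m pendant '[[[5,-50,0,0,0,10],[9,-105,0,0,0,20],[9,-114,0,0,0,21],[9,-114,0,0,0,21],[9,-114,0,0,0,21]]]'; python3 -c "
from m import *
s=snap('side','s7.png');print(tops(s).get('green')); 
"
```

```text
clock: 11.45
tool_pos: [0.4724, 0.2578, 0.066]
orientation: [-180.0, 0.1, -112.4]
force: [-0.4, 0.4, 1.5]
opening: 0.0191
clock: 11.95
tool_pos: [0.472, 0.2575, 0.0655]
orientation: [180.0, -0.0, -112.4]
force: [-0.9, 0.2, -0.5]
opening: 0.0475
clock: 13.2
tool_pos: [0.497, -0.1142, 0.2058]
orientation: [-180.0, 0.0, -112.4]
force: [1.6, 0.5, -0.3]
opening: 0.0481
clock: 13.82
tool_pos: [0.5059, -0.226, 0.2055]
orientation: [180.0, 0.0, -91.4]
force: [-0.2, -0.0, -0.2]
opening: 0.0482
[([295.9, 256.2], 85, [507.0, -224.0])]
```

View pics/s7.png

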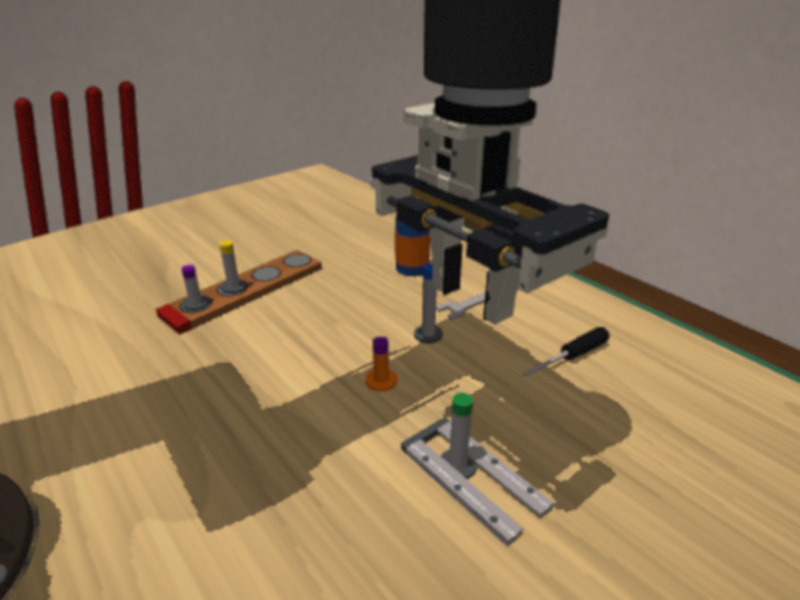

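Purple and yellow are upright on their marks. The gripper is above green (462,405), with the long side of its body along the slot.

```bash
python3 -m pendant '[[[-2,-2,-40,0,0,0],[-2,-2,-80,0,0,0],[-2,-2,-120,0,0,0],[-2,-2,-140,0,0,0],[-2,-2,-148,0,0,0],[-2,-2,-148,0,0,0]]]'; python3 -m pendant '[[[0,0,0,0,0,0],[0,0,0,0,0,0],[0,0,0,0,0,0],[0,0,0,0,0,0],[0,0,0,0,0,0]]]' 1; python3 -m pendant '[[[0,-5,0,0,0,0],[0,-15,0,0,0,0],[0,-25,0,0,0,0],[0,-25,0,0,0,0]]]'; python3 -c "
from m import *
s=snap('side');crop(s,'s8.png',(230,170,390,350)) 
"
```

```text
clock: 14.62
tool_pos: [0.5043, -0.228, 0.0578]
orientation: [180.0, -0.0, -91.3]
force: [-0.4, -1.4, 0.3]
opening: 0.0486
clock: 15.25
tool_pos: [0.5042, -0.2285, 0.058]
orientation: [-180.0, -0.0, -91.4]
force: [-1.1, 1.5, 4.0]
opening: 0.0193
clock: 15.75
tool_pos: [0.5046, -0.2546, 0.058]
orientation: [-179.9, -0.0, -91.4]
force: [1.1, -2.4, 4.2]
opening: 0.0192
crop 230 170 3.3333333333333335
```

View pics/s8.png

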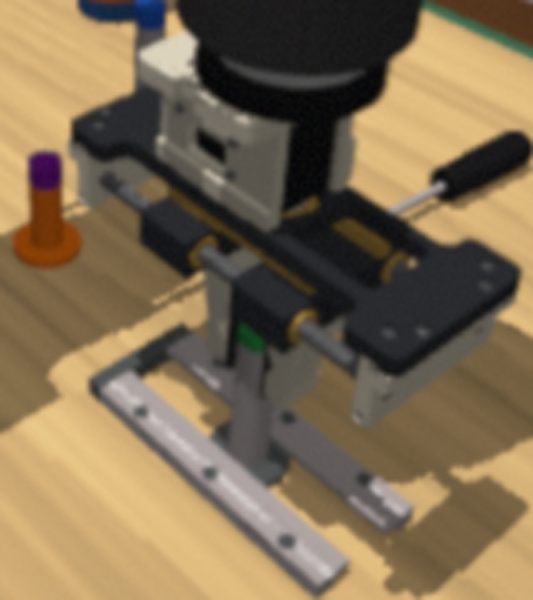

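Green is gripped and sliding with small forces; it now stands at about (250,450). I'll keep sliding past the open end in stages.

```bash
python3 -m pendant '[[[0,-15,0,0,0,0],[0,-30,0,0,0,0],[0,-45,0,0,0,0],[-1,-60,0,0,0,0]]]'; python3 -m pendant '[[[0,-15,0,0,0,0],[0,-30,0,0,0,0],[-1,-45,0,0,0,0],[-1,-58,0,0,0,0],[-1,-58,0,0,0,0]]]'; python3 -c "
from m import *
s=snap('side');crop(s,'s9.png',(260,200,420,380)) 
"
```

```text
clock: 16.3
tool_pos: [0.5035, -0.3134, 0.0581]
orientation: [-179.9, 0.0, -91.4]
force: [0.1, -3.0, -0.0]
opening: 0.0192
clock: 16.92
tool_pos: [0.5021, -0.3725, 0.0579]
orientation: [-180.0, -0.0, -91.4]
force: [-0.6, -0.9, 5.9]
opening: 0.0199
crop 260 200 3.3333333333333335
```

View pics/s9.png

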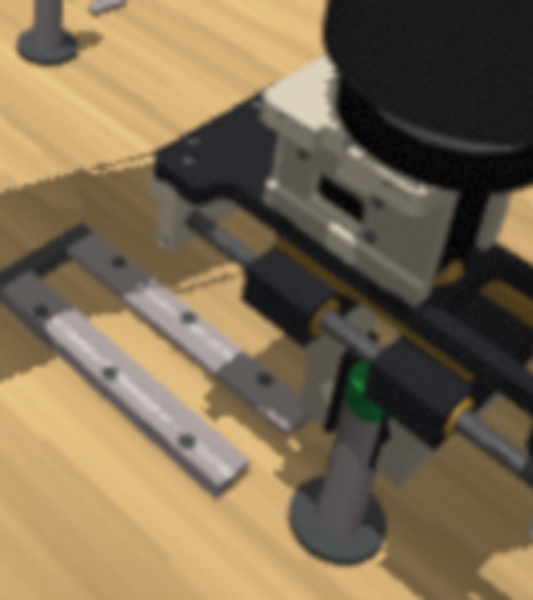

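The foot (337,525) is fully clear of the track end. Lift and carry to mark 3.

```bash
python3 -m pendant '[[[0,0,10,0,0,0],[0,0,50,0,0,0],[0,0,95,0,0,0],[0,20,120,0,0,0],[0,65,120,0,0,0],[2,115,120,0,0,0],[5,170,120,0,0,0],[8,225,120,0,0,0],[11,280,120,0,0,0],[14,335,120,0,0,0]]]'; python3 -m pendant '[[[4,55,0,0,0,0],[8,110,0,0,0,0],[12,165,0,0,0,0],[16,220,0,0,0,0],[19,265,0,0,0,0],[20,295,0,0,0,0],[20,302,-30,0,0,0],[20,302,-70,0,0,0],[20,302,-97,0,0,0],[20,302,-97,0,0,0]]]';python3 -m pendant '[[[0,0,0,0,0,0],[0,0,0,0,0,0]]]';  python3 -c "
from h import *
s=snap('side'); crop(s,'s10.png',(90,120,220,220))
"
```

```text
clock: 18.23
tool_pos: [0.515, -0.0348, 0.1774]
orientation: [179.9, -0.0, -91.4]
force: [1.6, 0.1, -3.4]
opening: 0.0193
clock: 19.48
tool_pos: [0.5341, 0.264, 0.0781]
orientation: [179.7, -0.2, -91.4]
force: [-0.6, 0.7, -2.0]
opening: 0.0195
clock: 19.73
tool_pos: [0.5367, 0.2661, 0.0821]
orientation: [-179.9, 0.1, -91.4]
force: [1.0, 0.7, -2.5]
opening: 0.0192
crop 90 120 6.0
```

View pics/s10.png

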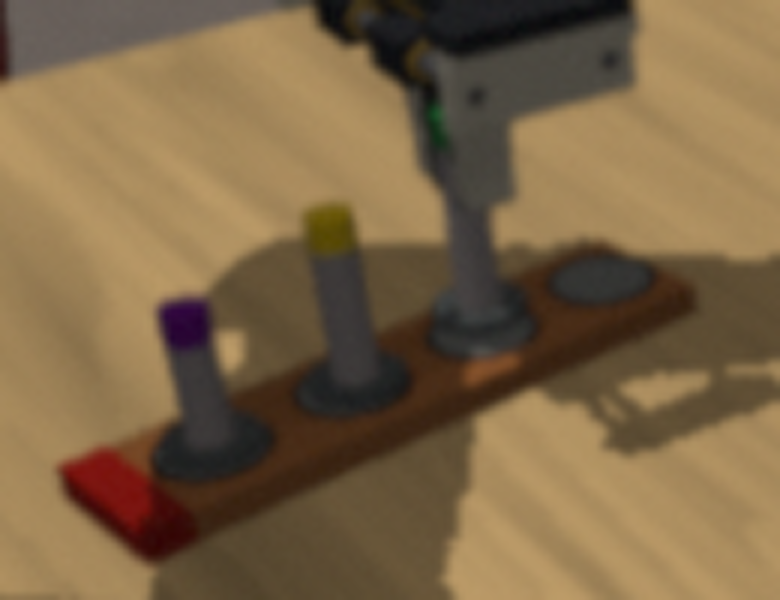

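Green's foot (about 480,318) sits roughly 2 mm left of mark 3 (485,330 when on the board). I'll correct, lower close to the board and look closer.

```bash
python3 -m pendant '[[[1.5,-1,-4,0,0,0],[1.5,-1,-7,0,0,0],[1.5,-1,-7,0,0,0]]]';  python3 -c "
from h import *
s=snap('side'); crop(s,'s11.png',(140,145,204,193))
"
```

```text
clock: 20.15
tool_pos: [0.5373, 0.2643, 0.0732]
orientation: [180.0, -0.0, -91.4]
force: [0.1, -0.8, -3.0]
opening: 0.0196
crop 140 145 12.5
```

View pics/s11.png

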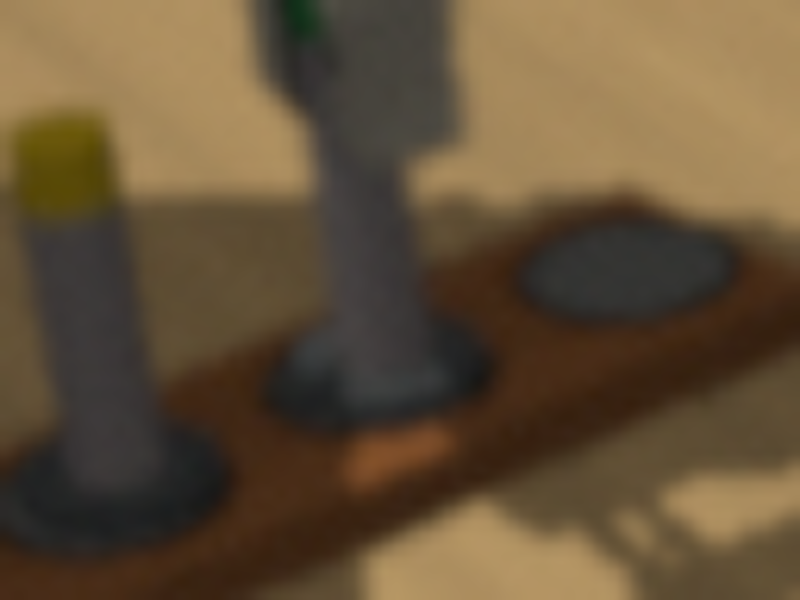

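Green is down and centred to about 1 mm (foot about 375, mark about 378). Release, and go above blue.

```bash
python3 -m pendant '[[[0,0,0,0,0,0],[0,0,0,0,0,0],[0,0,0,0,0,0],[0,0,0,0,0,0]]]' -0.1;  python3 -m pendant '[[[0,0,20,0,0,0],[0,0,60,0,0,0],[0,0,90,0,0,0],[15,-40,90,0,0,0],[35,-95,90,0,0,0],[55,-150,90,0,0,0],[75,-205,90,0,0,0],[95,-260,90,0,0,0],[104,-291,90,0,0,0],[104,-291,90,0,0,0]]]'; python3 -m pendant '[[[0,0,0,0,0,0],[0,0,0,0,0,0]]]'; python3 -c "
from h import *
s=snap('side'); crop(s,'s12.png',(90,90,330,270))
"
```

```text
clock: 20.7
tool_pos: [0.5376, 0.2646, 0.0737]
orientation: [-180.0, 0.0, -91.4]
force: [-0.3, 0.2, 0.2]
opening: 0.0469
clock: 21.95
tool_pos: [0.6417, -0.0289, 0.1632]
orientation: [180.0, -0.0, -91.6]
force: [-0.6, 0.4, -0.6]
opening: 0.0484
clock: 22.2
tool_pos: [0.6414, -0.0255, 0.1637]
orientation: [-180.0, 0.0, -91.3]
force: [0.5, 1.1, 0.3]
opening: 0.0481
crop 90 90 3.3333333333333335
```

View pics/s12.png

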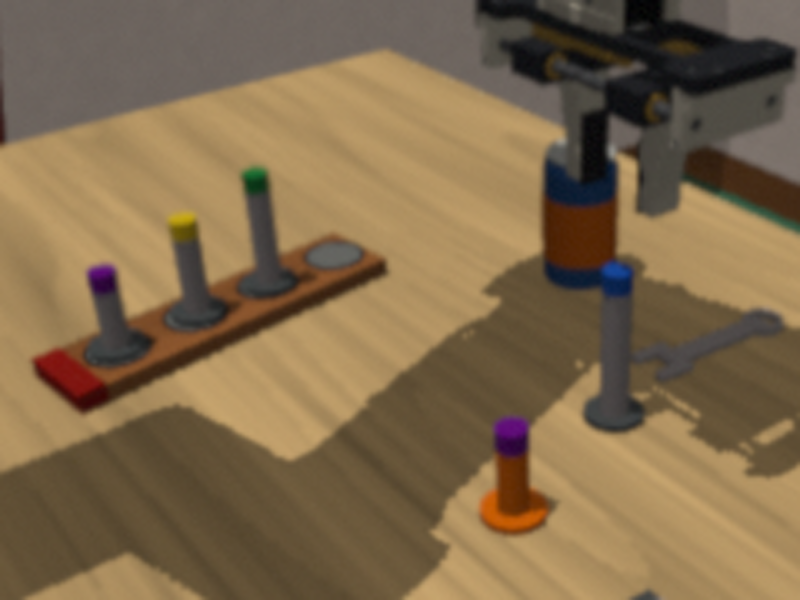

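Three pillars stand on their marks. The finger midpoint (about 620,195) is above blue (617,275). Go down, grip, lift and carry to mark 4.

```bash
python3 -m pendant '[[[0,0,-30,0,0,0],[0,0,-60,0,0,0],[0,0,-80,0,0,0],[0,0,-90,0,0,0],[0,0,-90,0,0,0]]]'; python3 -m pendant '[[[0,0,0,0,0,0],[0,0,0,0,0,0],[0,0,0,0,0,0],[0,0,0,0,0,0],[0,0,0,0,0,0]]]' 1; python3 -m pendant '[[[0,0,10,0,0,0],[0,0,30,0,0,0],[0,0,30,0,0,0],[0,0,30,0,0,0]]]'; python3 -m pendant '[[[-4,40,0,0,0,0],[-8,90,0,0,0,0],[-13,140,0,0,0,0],[-19,190,0,0,0,0],[-26,240,0,0,0,0],[-34,280,0,0,0,0],[-39,300,0,0,0,0],[-39,300,-8,0,0,0],[-39,300,-13,0,0,0],[-39,300,-13,0,0,0]]]'; python3 -m pendant '[[[0,0,0,0,0,0],[0,0,0,0,0,0]]]'; python3 -c "
from h import *
s=snap('side'); crop(s,'s13.png',(152,136,216,184))
"
```

```text
clock: 22.88
tool_pos: [0.6413, -0.026, 0.0733]
orientation: [180.0, -0.0, -91.3]
force: [-0.3, 0.6, 0.4]
opening: 0.0483
clock: 23.5
tool_pos: [0.6418, -0.0264, 0.074]
orientation: [-180.0, 0.0, -91.4]
force: [-1.1, 0.8, 3.4]
opening: 0.0192
clock: 24.0
tool_pos: [0.6409, -0.0265, 0.1029]
orientation: [179.9, 0.0, -91.4]
force: [-0.2, 0.3, -4.4]
opening: 0.0194
clock: 25.25
tool_pos: [0.6025, 0.2722, 0.0899]
orientation: [179.9, -0.0, -91.5]
force: [-0.5, 0.7, -4.0]
opening: 0.0194
clock: 25.5
tool_pos: [0.6027, 0.273, 0.0907]
orientation: [-180.0, 0.0, -91.4]
force: [-1.0, 0.6, -3.7]
opening: 0.0192
crop 152 136 12.5
```

View pics/s13.png

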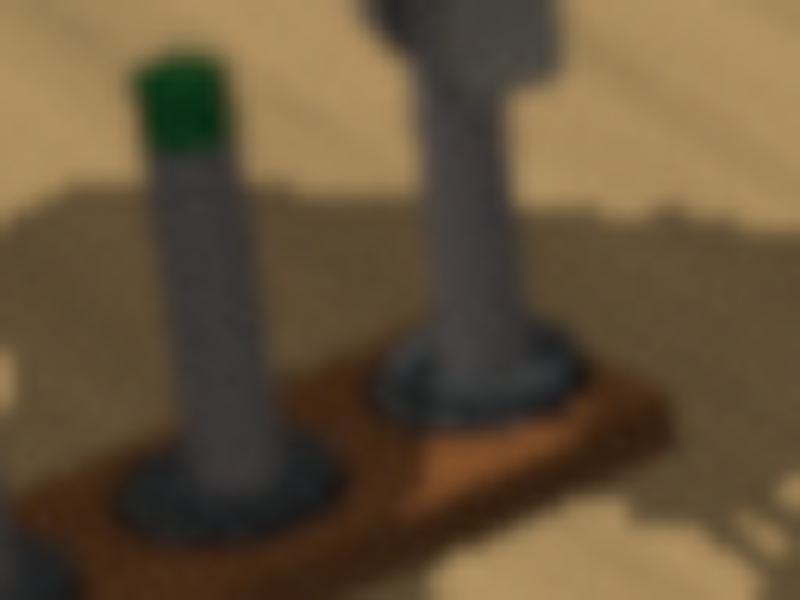

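Blue's foot (about 479) is over mark 4's centre (about 480). Lower 1.5 mm, release, back off and check with both cameras.

```bash
python3 -m pendant '[[[0,0,-1.5,0,0,0],[0,0,-1.5,0,0,0]]]'; python3 -m pendant '[[[0,0,0,0,0,0],[0,0,0,0,0,0],[0,0,0,0,0,0],[0,0,0,0,0,0]]]' -0.1;  python3 -m pendant '[[[0,0,20,0,0,0],[0,0,60,0,0,0],[0,0,100,0,0,0],[-10,-40,120,0,0,0],[-20,-90,120,0,0,0],[-30,-140,120,0,0,0],[-40,-190,120,0,0,0],[-50,-240,120,0,0,0],[-60,-290,120,0,0,0],[-60,-330,120,0,0,0]]]';  python3 -m pendant '[[[0,0,0,0,0,0],[0,0,0,0,0,0]]]'; python3 -c "
from h import *
s=snap('top'); crop(s,'t14.png',(130,165,210,290)); s=snap('side'); cv2.imwrite('pics/b.png',s['pixels'][140:215,95:215,::-1])
a=cv2.imread('pics/t14.png'); b=cv2.imread('pics/b.png'); b=cv2.resize(b,(415,259),interpolation=cv2.INTER_CUBIC)
c=np.zeros((600,800,3),'uint8'); c[:a.shape[0],:a.shape[1]]=a; c[:259,385:]=b; cv2.imwrite('pics/f14.png',c)
"
```

```text
clock: 25.8
tool_pos: [0.6025, 0.2735, 0.0891]
orientation: [-180.0, 0.0, -91.4]
force: [0.3, -0.0, -3.6]
opening: 0.0192
clock: 26.3
tool_pos: [0.6026, 0.2736, 0.0893]
orientation: [-180.0, 0.0, -91.4]
force: [0.4, -0.4, -0.4]
opening: 0.0473
clock: 27.55
tool_pos: [0.5417, -0.0582, 0.2096]
orientation: [-180.0, 0.0, -91.4]
force: [1.1, 0.4, 0.0]
opening: 0.0483
clock: 27.8
tool_pos: [0.5426, -0.0565, 0.2092]
orientation: [-180.0, 0.0, -91.4]
force: [0.0, 0.4, 0.4]
opening: 0.0483
crop 130 165 4.8
```

The viewer limit is reached, so I'll check numerically: top positions from colour in both cameras, compared with the measured marks, plus the depth of the tops.

Run:
```python
from m import *
import pickle
M=dict(purple=(403,247),yellow=(468.5,255.5),green=(534,264),blue=(599.5,272.5))
for c in H: H[c]+=.015
for n in('top','side'):
    s=snap(n); t=tops(s,.003 if n=='top' else .007)
    s0=pickle.load(open(n+'0.pkl','rb'))
    for c in M:
        for p,a,w in t.get(c,[]):
            e=np.array(w)-M[c]
            if np.hypot(*e)<40: print(n,c,p,w,'err',e,'z',(1000*dep(s,*p)).round(0))
    # foot: dark pixels near the mark in the picture
    for c in M:
        R=s['pose'][:3,:3]; q=R.T@(np.array([*M[c],17.])/1000-s['pose'][:3,3])
        uv,_=cv2.projectPoints(q[None],np.zeros(3),np.zeros(3),s['K'],s['D']); u,v=uv[0,0]
        g=s['pixels'].astype(int); sat=g.max(2)-g.min(2); yy,xx=np.mgrid[:384,:512]
        m=(np.hypot(xx-u,yy-v)<13)&(sat<22)&(np.abs(g-s0['pixels'].astype(int)).sum(2)>60)
        if m.sum(): print('  foot',c,m.sum(),(1000*atz(s,xx[m].mean(),yy[m].mean(),.018)[:2]-M[c]).round(1))
    # bystanders: changed pixels against the first picture
    d=np.abs(s['pixels'].astype(int)-s0['pixels']).max(2)
    for k,(x0,y0,x1,y1) in dict(top=dict(can=(190,112,225,150),spanner=(252,110,272,160),sd=(320,105,338,170)),side=dict(can=(250,130,278,176),spanner=(290,180,328,206),sd=(335,208,392,245)))[n].items(): print('  change',k,np.median(d[y0:y1,x0:x1]),(d[y0:y1,x0:x1]>40).mean().round(2))
```

```text
top blue [147.6, 183.3] [605.0, 274.0] err [5.5 1.5] z [605. 272. 130.]
  foot purple 25 [ 8.1 -4.2]
  foot yellow 27 [-4.8 -4.4]
  foot blue 4 [16.1 22. ]
  change can 33.0 0.0
  change spanner 32.0 0.06
  change sd 34.0 0.42
side purple [119.8, 171.7] [406.0, 260.0] err [ 3. 13.] z [401. 243.  81.]
side yellow [144.5, 157.5] [472.0, 261.0] err [3.5 5.5] z [467. 248.  95.]
side green [166.0, 142.2] [540.0, 276.0] err [ 6. 12.] z [533. 259. 111.]
side blue [186.4, 130.1] [602.0, 277.0] err [2.5 4.5] z [597. 268. 124.]
  foot purple 149 [ 5.1 11.1]
  foot yellow 132 [ 8.6 13. ]
  foot green 119 [ 9.  13.4]
  foot blue 110 [10.8 16. ]
  change can 15.0 0.26
  change spanner 21.0 0.08
  change sd 20.0 0.07
```

Run:
```python
from m import *
M=dict(purple=(403,247),yellow=(468.5,255.5),green=(534,264),blue=(599.5,272.5))
for n in('top','side'):
    s=snap(n); yy,xx=np.mgrid[:384,:512]
    p=cv2.undistortPoints(np.dstack([xx,yy]).reshape(-1,1,2).astype(float),s['K'],s['D']).reshape(384,512,2)
    W=np.dstack([p,np.ones((384,512))])*s['depth'][...,None]@s['pose'][:3,:3].T+s['pose'][:3,3]
    W*=1000
    for c,m in M.items():
        r=np.hypot(W[...,0]-m[0],W[...,1]-m[1])<45
        t=r&(W[...,2]>15+H[c]*1000-7)&(W[...,2]<140)
        print(n,c,'top',t.sum(),np.median(W[t],0).round(1) if t.any() else'', 'maxz',W[...,2][r].max().round(0),'rgb',np.median(s['pixels'][t],0) if t.any() else '')
        # post axis: circle fit to side points at two heights
        for lo,hi in((24,45),(15+H[c]*1000-32,15+H[c]*1000-8)):
            q=W[r&(W[...,2]>lo)&(W[...,2]<hi)]
            if n=='side' and len(q)>5:
                from scipy.optimize import least_squares
                f=least_squares(lambda a:np.hypot(*(q[:,:2]-a).T)-10,np.array(m)+[3,5.],loss='soft_l1'); print('   axis z',lo,hi,len(q),(f.x-m).round(1))
```

```text
Traceback (most recent call last):
ValueError: zero-size array to reduction operation maximum which has no identity
```

The arm blocks the top camera; move it farther aside and repeat.

```bash
python3 -m pendant '[[[0,-40,10,0,0,0],[0,-90,20,0,0,0],[0,-140,20,0,0,0],[0,-190,20,0,0,0],[0,-240,20,0,0,0],[-10,-290,20,0,0,0],[-20,-330,20,0,0,0],[-30,-370,20,0,0,0],[-40,-400,20,0,0,0],[-40,-400,20,0,0,0]]]'
python3 - <<'E'
from m import *
from scipy.optimize import least_squares
M=dict(purple=(403,247),yellow=(468.5,255.5),green=(534,264),blue=(599.5,272.5))
for n in('top','side'):
    s=snap(n,n+'15.png'); yy,xx=np.mgrid[:384,:512]
    p=cv2.undistortPoints(np.dstack([xx,yy]).reshape(-1,1,2).astype(float),s['K'],s['D']).reshape(384,512,2)
    W=1000*(np.dstack([p,np.ones((384,512))])*s['depth'][...,None]@s['pose'][:3,:3].T+s['pose'][:3,3])
    for c,m in M.items():
        r=np.hypot(W[...,0]-m[0],W[...,1]-m[1])<45
        if not r.any(): print(n,c,'hidden'); continue
        t=r&(abs(W[...,2]-15-H[c]*1000)<7)
        print(n,c,'top',t.sum(),(W[t].mean(0)[:2]-m).round(1) if t.any() else '','maxz',W[...,2][r].max().round(0),np.median(s['pixels'][t],0) if t.any() else '')
        if n=='side':
          for lo,hi in((24,45),(15+H[c]*1000-32,15+H[c]*1000-8)):
            q=W[r&(W[...,2]>lo)&(W[...,2]<hi)]
            if len(q)>5:
                f=least_squares(lambda a:np.hypot(*(q[:,:2]-a).T)-10,np.array(m)+[3,5.],loss='soft_l1'); print('   axis z',lo,len(q),(f.x-m).round(1))
    if n=='top': print(tops(s,-.012))
E
```

```text
clock: 29.3
tool_pos: [0.5019, -0.4578, 0.2283]
orientation: [179.9, 0.0, -91.5]
force: [-0.4, 0.4, -0.2]
opening: 0.0482
top purple top 58 [2.4 0.3] maxz 85.0 [113.  49. 125.]
top yellow top 52 [4.4 0.8] maxz 99.0 [161. 155.  31.]
top green top 50 [ 3.  -1.1] maxz 114.0 [ 59.  112.   58.5]
top blue top 48 [ 2.2 -0.6] maxz 130.0 [ 58.  79. 138.]
{'purple': [([284.1, 216.3], 45, [526.0, -62.0]), ([160.7, 264.7], 47, [405.0, 249.0])], 'yellow': [([156.2, 237.7], 63, [473.0, 258.0])], 'blue': [([0.8, 132.1], 60, [741.0, 668.0]), ([148.1, 184.8], 40, [602.0, 273.0])]}
side purple top 54 [ 0.4 -1.5] maxz 82.0 [87.5 26.5 89. ]
   axis z 24 71 [1.6 2.8]
   axis z 47.0 83 [2.  3.4]
side yellow top 48 [ 1.2 -0.7] maxz 96.0 [150.5 126.5  17. ]
   axis z 24 61 [3.1 3.4]
   axis z 63.0 76 [3.5 3.3]
side green top 43 [ 0.3 -3.7] maxz 112.0 [38. 86. 44.]
   axis z 24 50 [2.1 1.3]
   axis z 79.0 72 [2.4 0.4]
side blue top 35 [-0.6 -2.7] maxz 128.0 [31. 55. 99.]
   axis z 24 51 [1.3 2. ]
   axis z 95.0 64 [0.4 1.9]
```

All four are upright (the axes agree at both heights) and within about 2–3 mm of their marks. Handing in.

```bash
python3 -c "
from plant import *
print(close_job())"
```

```text
the job is handed in; nothing more can be done
None
```

All four pillars are standing on the board in height order, purple at the red end, then yellow, green and blue. Green was the one in the T-slot: I slid it out past the open end before lifting it. I handed the job in at about 29 s on the robot clock, gripper empty and well clear.

**Uprightness:** the last depth check showed each post's axis at the same place low and high, within about 1 mm, and each top at its expected height.

**Centring:** the tops measured within about 2.5 mm of the marks once the camera's known offset was taken out; yellow was furthest off, about 2.4 mm. The post-axis fits gave raw offsets of about 2–4.6 mm, which include calibration bias. Close-up pictures just before release showed about 1 mm for all four.

**Checks that failed or disagreed:**
- The first colour and foot check after placing gave wrong offsets (up to 27 mm), because the arm was blocking the top camera and casting shadows. I moved the arm aside and used depth instead.
- The last combined picture could not be viewed because the picture limit was reached, so the final check was numeric only.
- The picture comparison for the can, screwdriver and spanner was inconclusive, again from shadow and the arm in view. The arm never came near them at low height, and no contact force was seen.

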